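# Count along the spice rack and push the tin into the third gap

## Robot

A 6-joint arm with a two-finger parallel gripper is mounted at the origin on the work surface. World frame = base frame: x ahead of the robot, y to its left, z up, the work surface at z = 0. Lengths are in m, angles in rad, forces in N, time in s.
With the tool pointing down it reaches from about 0.25 to 0.725 m from the base axis. Payload 4 kg.
Tool frame: the origin (TCP) lies midway between the tips of the shut fingers; the grasp point (between the pads) lies 19 mm behind it; z points along the fingers, y is the line along which they close (so a half turn about z gives the same grasp; the last joint's range is limited). The gripper opens to 85 mm and grips with 20 to 120 N. Pads are 22 mm wide; open, the fingers measure 114 mm over their backs; the gripper's body (76 mm by 85 mm) begins 54 mm behind the grasp point. The pads swing forward as they close: fully open they stand 13 mm farther back than shut.
Start: joints at [-1.25, 0.241, 0.005, 1.335, 0, 1.571], TCP at [0.158, -0.474, 0.207] pointing down, gripper open.
Joint ranges: [-2.72, 2.72], [-1.05, 1.87], [-1.09, 1.28], [-1.99, 2.15], [-1.42, 1.44], [-3.14, 3.14]. Speed limits (rad/s): [2.79, 2.79, 3.14, 3.14, 3.14, 3.14].

## Interface

Orientations are given as a unit quaternion [x, y, z, w].
In Python, from workcell import bot gives the robot as it stands. The module is installed in compiled form; this text tells all that it offers.
- The arm moves only by the tool jog_arm, never from a script. Its argument "deltas" is a list of rows, each an object with "fingers": the opening, from 0 (shut) to 1 (fully open); "delta_pos": the shift along the tool's x, y, z normalised to -1 to 1, where 1 is 300 mm, a list of three; "yaw": the turn about the tool's z normalised to -1 to 1, where 1 is pi/4 rad. A call has 1 to 12 rows; each row is the pose to reach, as a shift and turn from the pose commanded when the call began, along the tool's axes at that moment; what a row does not reach only later rows make up. A row lasts 1/10 s, in which the tool goes at most 50 mm and 8.59 degrees, less where a joint would pass 70% of its speed; a pose out of reach is approached as far as the arm can. A call with a number of a shift or a turn outside -1 to 1 is refused whole. A call with a gripper value outside its range is refused whole. The fingers move at their own pace and stop on an object; the grip force is fixed at half the most. Time passes only in rows, so rows that repeat a pose let the fingers close. It gives the time, the measured TCP pose, the force, the opening and the grip force at its end, in the units of the state.
- bot.get_obs(): the state, without advancing time (a new reading comes with each control period).
- bot.camera(name): name is "scene" or "top" or "wrist"; returns a dict with "image" (420x560x3 uint8, red, green, blue), "range_z" (420x560 float32, m along the optical axis (not along the pixel's ray), 0 where there is no reading), "fx", "fy", "cx", "cy" (pixels), "rvec" (rotation vector, rad) and "tvec" (3), from world to camera coordinates, as OpenCV has them. Camera axes: x right, y down, z forward; pixel columns grow to the right and rows downward; lengths in m; the calibration is good to about 2 mm. A picture is of the moment at which its call begins.
- bot.job_done(): hands the job in; it is judged then, once.
The state is a dict: "clock": time; "joint_pos": joint angles; "joint_vel": joint speeds; "tau": joint torques, N m; "eef_pos": TCP position; "tool_rot": TCP orientation; "ft_force": force on the tool from outside, world axes, zero at the start; "ft_torque": the same for the moment, N m; "grip_width": finger opening in m; "grasp_force": force on a finger pad.
Only numpy, scipy, OpenCV 4.12 (cv2) and the standard library are available. Lean on these libraries where they do the work, as an engineer would, in place of code of your own. Each camera call takes 0.05 s, during which the arm holds its last target. There are 200 camera calls.

## Task

Count along the rack's rail with a fingertip from the end with the blue ball: touch the rail over the first gap, then the second, then the third, and no farther along. Then push the orange-lidded tin along the counter into that third gap until it no longer sticks out in front, without lifting or tipping it, and take the hand away. Leave the other tins, the brush and the scraper where they are.

Things in the scene. Friction and masses are not known exactly. Their poses are not given: they have to be found in the camera images.
- tin: Round closed spice tin, brushed steel with lid in orange, 46 mm across and 34 mm high, upright on the counter; about 0.12 kg, it starts in front of the rack and is the one to push. Origin: centre of its underside, z up.
- rack: Fixed wooden rack (sizes in mm), open in front (-x), above and below: tins slide on the counter. 7 dividers along x, 6 thick, 36 high, 127 long, leave 6 gaps 56 wide, centred at y = 155, 93, 31, -31, -93, -155. Mouth (divider fronts) at x = 0, back wall at x = 130, 45 high. End posts 30 x 22, 56 high at x = 40, y = +/-201. Origin on the counter, mid-mouth; x into the gaps, y along the rail.
- rail (a joint): Sinking (m) of the sprung steel rail that runs across the rack above the dividers, between the end posts, centred 40 mm behind the mouth: a bar along the rack's y in six flat sections 16 x 60 x 12 mm, one over each gap. 0 = at rest (underside 46, top 58 mm above the counter); it starts to sink at about 1 to 2 N and stops 6 mm down at about 5 N.
- blue_end: Blue ball, 26 mm across, fixed on top of the wooden post at one end of the rack's rail; which end differs from run to run. Origin on top of the post, 56 mm above the counter and 40 mm behind the mouth line; the ball's top is at 83 mm. The gaps are counted from this end.
- brass_end: Brass ball, 26 mm across, fixed on top of the wooden post at one end of the rack's rail; which end differs from run to run. Origin on top of the post, 56 mm above the counter and 40 mm behind the mouth line; the ball's top is at 83 mm.
- green_tin: Round closed spice tin, brushed steel with lid in green, 46 mm across and 34 mm high, upright on the counter; stored at the back of a gap, to be left alone. Origin: centre of its underside, z up.
- white_tin: Round closed spice tin, brushed steel with lid in white, 46 mm across and 34 mm high, upright on the counter; stored at the back of a gap, to be left alone. Origin: centre of its underside, z up.
- brush: Red silicone pastry brush, about 200 mm long, lying loose on the counter to the robot's left, to be left alone. Lies along its x axis.
- scraper: Stainless dough scraper with a dark wooden handle, about 117 x 130 x 24 mm, lying loose on the counter to the robot's right, to be left alone. Origin under its middle.

How it is judged:
By the outcome, as a careful person would: the job done as asked, in the order asked, and still so for the second after the job is handed in, with the robot touching nothing.
It also fails if it takes over 64 s, if anything falls off the work surface, if the arm or the gripper's body presses on something with over 40 N, if the wrist force passes 120 N, or if a joint passes its speed limit or range.

## Working session

There is one attempt and no reset: what is moved stays moved. The work goes in short steps, Python scripts to look and compute and a tool call to move; the robot and the scene stay as the last step left them, time stands still between calls to the robot, and variables do not carry over. Pictures are saved under pics/ and viewed, at most 10 in all, crops included, and the job is handed in when it is done.

Besides the shell and the picture viewer there is one more tool, called after "Request:" as name([rows], argument=value, ...), one row to a line, values as JSON. jog_arm: Moves the arm, as the interface text tells. Scaled input: -1 to 1 covers 300 mm each way for a shift and pi/4 rad each way for a turn. Its arguments: {"type":"object","properties":{"deltas":{"type":"array","items":{"type":"object","properties":{"fingers":{"type":"number"},"delta_pos":{"type":"array","items":{"type":"number"}},"yaw":{"type":"number"}}}}},"required":["deltas"]}

```bash
mkdir -p pics; cat > h.py <<'E'
import numpy as np, cv2
from workcell import bot
def cam(n):
    c=bot.camera(n); c['R']=cv2.Rodrigues(np.array(c['rvec'],float))[0]; c['t']=np.array(c['tvec'],float).ravel(); return c
def ray(c,u,v,z):
    d=c['R'].T@np.array([(u-c['cx'])/c['fx'],(v-c['cy'])/c['fy'],1]); o=-c['R'].T@c['t']
    return o+d*(z-o[2])/d[2]
def save(c,f): cv2.imwrite('pics/'+f,c['image'][:,:,::-1])
E
python3 - <<'E'
from h import *
a=cam('top');b=cam('scene')
im=np.vstack([a['image']]);save(a,'top.png');save(b,'scene.png')
np.savez('top.npz',**a)
print(-a['R'].T@a['t'],-b['R'].T@b['t']);o=bot.get_obs();print(o)
E
```

```text
[0.40211383 0.00156613 1.32007778] [ 1.38351786 -0.1836513   0.66660419]
{'clock': 0.1, 'joint_pos': array([-1.25002122e+00,  2.41306523e-01,  3.81974881e-03,  1.33518636e+00,
        1.97528920e-05,  1.57081340e+00]), 'joint_vel': array([-0.00049727,  0.00160955,  0.00233833,  0.00039731, -0.00079263,
        0.00060481]), 'tau': array([ 3.05399253e-04, -3.73138869e+01,  2.53008950e+01,  1.08523242e-02,
        9.40839027e-05, -9.02203624e-06]), 'eef_pos': array([ 0.15746012, -0.47390026,  0.2059026 ]), 'tool_rot': array([ 9.87166395e-01,  1.59692292e-01, -1.40122157e-04, -9.27936427e-04]), 'ft_force': array([-0.72963439,  0.53613923,  0.33870883]), 'ft_torque': array([-0.01220895,  0.0232743 ,  0.03213843]), 'grasp_force': 0.0, 'grip_width': 0.085432055320837}
```

View pics/top.png

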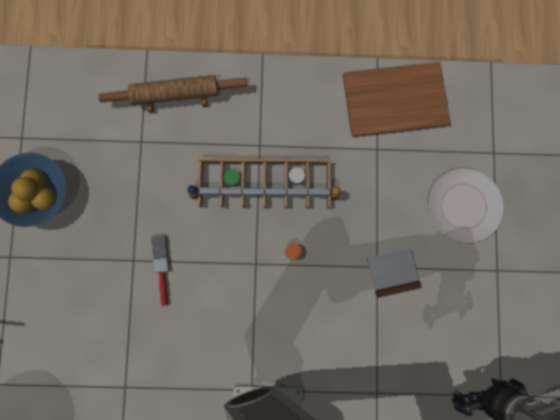

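View pics/scene.png

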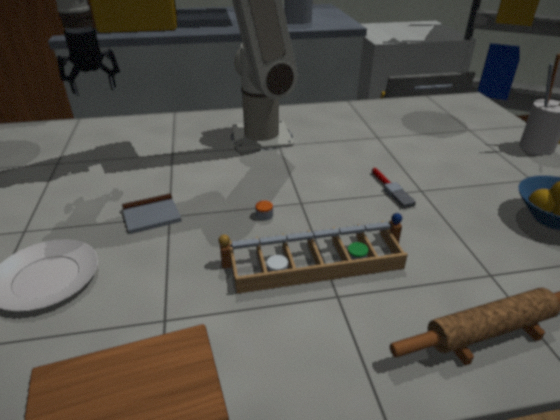

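The top view shows the blue ball at (193,190), at the robot's left (+y) end, and the brass ball at (336,191). The green tin is in gap 2, the white tin in gap 5, and gap 3 (columns 243–265) is empty. The orange tin is at (294,252). The scene view shows the same layout.

```bash
python3 - <<'E'
from h import *
a=dict(np.load('top.npz'))
hsv=cv2.cvtColor(a['image'],cv2.COLOR_RGB2HSV)
def blob(lo,hi,box):
    m=cv2.inRange(hsv,np.array(lo),np.array(hi)); k=np.zeros_like(m);x0,y0,x1,y1=box;k[y0:y1,x0:x1]=m[y0:y1,x0:x1]
    n,l,s,c=cv2.connectedComponentsWithStats(k); i=1+s[1:,4].argmax(); return c[i],s[i]
for n,lo,hi,box,z in [('blue',(100,100,20),(125,255,255),(180,175,205,205),.07),('brass',(8,120,60),(28,255,255),(328,180,350,202),.07),('tin',(3,150,100),(15,255,255),(280,235,310,270),.034),('green',(50,100,40),(85,255,255),(220,165,245,190),.034),('white',(0,0,150),(180,40,255),(287,165,306,184),.034)]:
    c,s=blob(lo,hi,box); print(n,c,s,ray(a,*c,z), a['range_z'][int(c[1]),int(c[0])])
# back wall edge & mouth from pixels via depth heights
R,t=a['R'],a['t'];v,u=np.mgrid[:420,:560];z=a['range_z']
P=np.stack([(u-a['cx'])/a['fx']*z,(v-a['cy'])/a['fy']*z,z],-1); W=(P-t)@R
H=W[...,2]; box=np.zeros_like(H,bool);box[150:215,197:334]=1
m=box&(H>.025)&(H<.075); pts=np.float32(W[m][:,:2]); print(cv2.minAreaRect(pts),m.sum())
# rail line
m=box&(H>.052)&(H<.064);m[:180]=0; p=np.float32(W[m]); print(len(p),p.mean(0),cv2.fitLine(p[:,:2],cv2.DIST_HUBER,0,.01,.01).ravel())
m=box&(H>.03)&(H<.06);m[167:]=0; p=np.float32(W[m]); print(len(p),p.mean(0),cv2.fitLine(p[:,:2],cv2.DIST_HUBER,0,.01,.01).ravel())
E
```

```text
blue [191.33333333 189.30769231] [188 186   8   7  39] [0.63316484 0.22859571 0.07      ] 1.251275
brass [334.57971014 192.47826087] [331 188   9  10  69] [ 0.63656245 -0.17027461  0.07      ] 0.0
tin [293.55151515 250.89090909] [287 244  14  15 165] [ 0.47231572 -0.06125854  0.034     ] 1.2905245
green [231.56521739 176.92934783] [224 170  16  15 184] [0.67946466 0.12187371 0.034     ] 1.3075763
white [296.41818182 174.55454545] [291 169  12  12 110] [ 0.69233159 -0.06432486  0.034     ] 1.3168218
((0.6661700010299683, 0.024815499782562256), (0.13889649510383606, 0.3890775740146637), 1.3246090412139893) 2451
746 [0.63683736 0.02403235 0.05775125] [ 0.01924189 -0.99981487  0.63683724  0.02403237]
581 [0.72864693 0.03137491 0.0415604 ] [ 0.02332579 -0.9997279   0.7286467   0.03137494]
```

Request:
jog_arm([
  {"delta_pos": [0.927, -0.675, 0.2], "yaw": 0.382, "fingers": 0},
  {"delta_pos": [0.927, -0.675, 0.2], "yaw": 0.382, "fingers": 0},
  {"delta_pos": [0.927, -0.675, 0.2], "yaw": 0.382, "fingers": 0},
  {"delta_pos": [0.927, -0.675, 0.2], "yaw": 0.382, "fingers": 0},
  {"delta_pos": [0.927, -0.675, 0.2], "yaw": 0.382, "fingers": 0},
  {"delta_pos": [0.927, -0.675, 0.2], "yaw": 0.382, "fingers": 0},
  {"delta_pos": [0.927, -0.675, 0.2], "yaw": 0.382, "fingers": 0},
  {"delta_pos": [0.927, -0.675, 0.2], "yaw": 0.382, "fingers": 0},
  {"delta_pos": [0.927, -0.675, 0.2], "yaw": 0.382, "fingers": 0},
  {"delta_pos": [0.927, -0.675, 0.2], "yaw": 0.382, "fingers": 0},
])

```text
clock: 1.1
eef_pos: [0.3573, -0.1953, 0.1467]
tool_rot: [1.0, 0.01, -0.0, 0.0]
ft_force: [0.2, -0.4, 0.2]
grip_width: 0.0001
grasp_force: 0.0
```

Request:
jog_arm([
  {"delta_pos": [0.719, -0.953, 0], "yaw": 0, "fingers": 0},
  {"delta_pos": [0.719, -0.953, 0], "yaw": 0, "fingers": 0},
  {"delta_pos": [0.719, -0.953, 0], "yaw": 0, "fingers": 0},
  {"delta_pos": [0.719, -0.953, 0], "yaw": 0, "fingers": 0},
  {"delta_pos": [0.719, -0.953, 0], "yaw": 0, "fingers": 0},
  {"delta_pos": [0.719, -0.953, 0], "yaw": 0, "fingers": 0},
  {"delta_pos": [0.719, -0.953, 0], "yaw": 0, "fingers": 0},
  {"delta_pos": [0.719, -0.953, 0], "yaw": 0, "fingers": 0},
  {"delta_pos": [0.719, -0.953, 0], "yaw": 0, "fingers": 0},
  {"delta_pos": [0.719, -0.953, 0], "yaw": 0, "fingers": 0},
])

```text
clock: 2.1
eef_pos: [0.5703, 0.0555, 0.1464]
tool_rot: [0.999, 0.04, -0.002, -0.015]
ft_force: [0.0, 0.3, 0.7]
grip_width: 0.0001
grasp_force: 0.0
```

```bash
python3 - <<'E'
from h import *
w=cam('wrist');save(w,'w1.png');np.savez('w1.npz',**w);print(-w['R'].T@w['t'],bot.get_obs()['eef_pos'])
# predicted pixels of rail section centres (z .058) and divider fronts (z .036)
def px(p): return cv2.projectPoints(np.float64([p]),np.array(w['rvec'],float),np.array(w['tvec'],float),np.float64([[w['fx'],0,w['cx']],[0,w['fy'],w['cy']],[0,0,1]]),None)[0].ravel().round()
for s in(.186,.124,.062,0):
    print(s,'rail',px([.6365-.02*s,.027+s,.058]),'div',px([.5965-.02*s,.026+s,.036]))
E
```

```text
[0.64496127 0.05656528 0.3129371 ] [0.56993551 0.05555896 0.14660979]
0.186 rail [ 84. 115.] div [104. 161.]
0.124 rail [162. 120.] div [173. 166.]
0.062 rail [240. 125.] div [242. 170.]
0 rail [319. 130.] div [312. 175.]
```

View pics/w1.png

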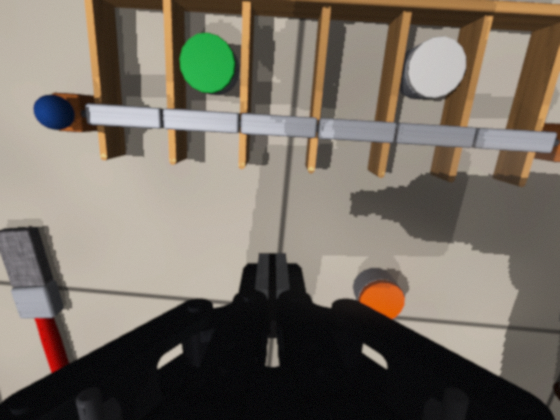

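The wrist view shows the blue ball at (54,112) and rail seams at (161,118), (240,124) and (318,127). The predictions are within 2 px. The divider fronts suggest the rack is about 2 mm deeper in x. Gap 3 is empty.

Request:
jog_arm([
  {"delta_pos": [0, 0, 0], "yaw": 0, "fingers": 0},
  {"delta_pos": [0, 0, 0], "yaw": 0, "fingers": 0},
])

```text
clock: 2.35
eef_pos: [0.57, 0.0566, 0.1471]
tool_rot: [0.999, 0.041, -0.001, -0.016]
ft_force: [0.8, 0.0, 1.0]
grip_width: 0.0001
grasp_force: 0.0
```

```bash
python3 - <<'E'
from h import *
o=bot.get_obs();print(o['joint_pos'].round(3),o['eef_pos'],o['tool_rot'].round(4),o['ft_force'])
E
```

```text
[0.081 0.415 0.095 1.251 0.031 3.141] [0.57003549 0.05658355 0.14708295] [ 0.999   0.0411 -0.0011 -0.0155] [0.78103505 0.0313568  0.98229563]
```

Request:
jog_arm([
  {"delta_pos": [0, 0, 0], "yaw": -1, "fingers": 0},
  {"delta_pos": [0, 0, 0], "yaw": -1, "fingers": 0},
  {"delta_pos": [0, 0, 0], "yaw": -1, "fingers": 0},
  {"delta_pos": [0, 0, 0], "yaw": -1, "fingers": 0},
  {"delta_pos": [0, 0, 0], "yaw": -1, "fingers": 0},
  {"delta_pos": [0, 0, 0], "yaw": -1, "fingers": 0},
  {"delta_pos": [0, 0, 0], "yaw": -1, "fingers": 0},
])

```text
clock: 3.05
eef_pos: [0.5703, 0.0573, 0.1471]
tool_rot: [0.907, 0.421, 0.005, -0.015]
ft_force: [0.5, 0.4, 0.7]
grip_width: -0.0
grasp_force: 0.0
```

```bash
cat >> h.py <<'E'
from scipy.spatial.transform import Rotation as Ro
def go(x,y,z,th=None):
    o=bot.get_obs();R=Ro.from_quat(o['tool_rot']).as_matrix();d=np.array([x,y,z])-o['eef_pos']
    cur=np.arctan2(R[1,0],R[0,0]);dy=0 if th is None else -((th-cur+np.pi)%(2*np.pi)-np.pi)/(np.pi/4)
    print('eef',o['eef_pos'].round(4),'th',cur.round(4),'tilt',R[:,2].round(4),'j6',o['joint_pos'][5].round(3),'-> delta',(R.T@d/.3).round(4),'yaw',round(float(dy),3))
E
python3 -c "
from h import *
go(.635,.182,.11,1.591)"
```

```text
eef [0.5703 0.0573 0.1471] th 0.8683 tilt [-0.0033  0.031  -0.9995] j6 2.355 -> delta [ 0.4539 -0.1009  0.1356] yaw -0.92
```

Request:
jog_arm([
  {"delta_pos": [0.454, -0.101, 0.136], "yaw": -0.92, "fingers": 0},
  {"delta_pos": [0.454, -0.101, 0.136], "yaw": -0.92, "fingers": 0},
  {"delta_pos": [0.454, -0.101, 0.136], "yaw": -0.92, "fingers": 0},
  {"delta_pos": [0.454, -0.101, 0.136], "yaw": -0.92, "fingers": 0},
  {"delta_pos": [0.454, -0.101, 0.136], "yaw": -0.92, "fingers": 0},
  {"delta_pos": [0.454, -0.101, 0.136], "yaw": -0.92, "fingers": 0},
  {"delta_pos": [0.454, -0.101, 0.136], "yaw": -0.92, "fingers": 0},
])

```text
clock: 3.75
eef_pos: [0.6351, 0.1822, 0.1097]
tool_rot: [0.701, 0.713, 0.01, -0.012]
ft_force: [0.6, 0.0, 0.2]
grip_width: 0.0002
grasp_force: 0.0
```

```bash
python3 -c "
from h import *
go(.635,.182,.057,1.591);print(bot.get_obs()['ft_force'])"
```

```text
eef [0.6351 0.1822 0.1097] th 1.5883 tilt [-0.0035  0.0311 -0.9995] j6 1.817 -> delta [-0.0062  0.0002  0.1756] yaw -0.003
[5.93602262e-01 2.60756479e-04 2.27594339e-01]
```

Request:
jog_arm([
  {"delta_pos": [-0.004, 0, 0.12], "yaw": 0, "fingers": 0},
  {"delta_pos": [-0.006, 0, 0.155], "yaw": 0, "fingers": 0},
  {"delta_pos": [-0.006, 0, 0.168], "yaw": 0, "fingers": 0},
  {"delta_pos": [-0.006, 0, 0.176], "yaw": 0, "fingers": 0},
  {"delta_pos": [-0.006, 0, 0.183], "yaw": 0, "fingers": 0},
  {"delta_pos": [-0.006, 0, 0.183], "yaw": 0, "fingers": 0},
  {"delta_pos": [-0.006, 0, 0.183], "yaw": 0, "fingers": 0},
])

```text
clock: 4.45
eef_pos: [0.6356, 0.1825, 0.0555]
tool_rot: [0.7, 0.714, 0.011, -0.012]
ft_force: [-0.8, -1.0, -0.0]
grip_width: 0.0
grasp_force: 0.0
```

Request:
jog_arm([
  {"delta_pos": [0, 0, 0.005], "yaw": 0, "fingers": 0},
  {"delta_pos": [0, 0, 0.008], "yaw": 0, "fingers": 0},
  {"delta_pos": [0, 0, 0.008], "yaw": 0, "fingers": 0},
])

```text
clock: 4.75
eef_pos: [0.6349, 0.1824, 0.0521]
tool_rot: [0.7, 0.714, 0.01, -0.012]
ft_force: [0.5, -0.3, -0.3]
grip_width: -0.0001
grasp_force: 0.0
```

```bash
python3 - <<'E'
from h import *
o=bot.get_obs();print(o['eef_pos'],o['ft_force'])
w=cam('wrist');save(w,'w2.png')
E
```

```text
[0.63488678 0.18242144 0.05213872] [ 0.54936158 -0.27264655 -0.34089373]
```

View pics/w2.png

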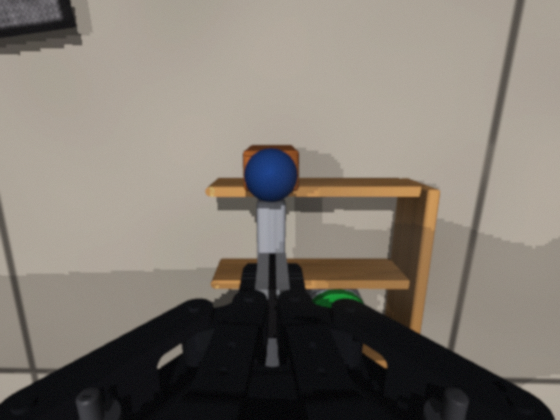

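The fingertip (272,255) is centred on the rail's column, about 29 mm in from the post, so it is over gap 1. The force sensor shows no contact, so I'll check the rail height.

```bash
python3 - <<'E'
from h import *
def hz(w,u,v):
    z=w['range_z'][v,u];P=np.array([(u-w['cx'])/w['fx']*z,(v-w['cy'])/w['fy']*z,z]);return (w['R'].T@(P-w['t']))
w=cam('wrist')
for u,v in [(272,215),(272,230),(272,245),(272,262),(265,262),(279,262),(200,130),(350,187)]: print(u,v,hz(w,u,v).round(4))
w1=dict(np.load('w1.npz'))
for u,v in [(125,114),(200,121),(280,125),(160,300),(140,5)]: print('w1',u,v,hz(w1,u,v).round(4))
o=bot.get_obs();print(o['eef_pos'],o['ft_force'],o['tau'].round(2))
E
```

```text
272 215 [0.6346 0.205  0.0571]
272 230 [0.6348 0.1969 0.0584]
272 245 [0.6349 0.1876 0.057 ]
272 262 [0.635  0.1921 0.0899]
265 262 [0.6318 0.1919 0.0895]
279 262 [0.6381 0.1924 0.0903]
200 130 [ 5.841e-01  2.483e-01 -3.000e-04]
350 187 [0.6809 0.2176 0.0365]
w1 125 114 [0.6359 0.1801 0.0585]
w1 200 121 [0.6353 0.121  0.0569]
w1 280 125 [0.6374 0.0576 0.0566]
w1 160 300 [ 4.291e-01  1.796e-01 -3.000e-04]
w1 140 5 [0.7239 0.1842 0.0128]
[0.63498134 0.18242051 0.05220791] [-0.73723221 -0.28411875  0.10525798] [ 0.000e+00 -5.414e+01  2.384e+01 -3.000e-02  1.000e-01  0.000e+00]
```

Request:
jog_arm([
  {"delta_pos": [0, 0, 0.003], "yaw": 0, "fingers": 0},
  {"delta_pos": [0, 0, 0.007], "yaw": 0, "fingers": 0},
  {"delta_pos": [0, 0, 0.007], "yaw": 0, "fingers": 0},
])

```text
clock: 5.15
eef_pos: [0.6348, 0.1824, 0.0498]
tool_rot: [0.7, 0.714, 0.01, -0.012]
ft_force: [0.5, -0.4, -1.1]
grip_width: -0.0
grasp_force: 0.0
```

```bash
cat >> h.py <<'E'
def hz(w,u,v):
    z=w['range_z'][v,u];P=np.array([(u-w['cx'])/w['fx']*z,(v-w['cy'])/w['fy']*z,z]);return (w['R'].T@(P-w['t']))
def chk():
    w=cam('wrist');o=bot.get_obs()
    print(np.median([hz(w,u,v)[2] for u in range(266,279) for v in range(212,248)]).round(4),o['eef_pos'].round(4),o['ft_force'].round(2),o['ft_torque'].round(3))
    return w
E
python3 -c "
from h import *
chk()"
```

```text
0.0576 [0.6349 0.1824 0.0499] [ 0.01 -0.39  0.23] [ 0.009  0.01  -0.014]
```

```bash
python3 - <<'E'
from h import *
w=cam('wrist');w1=dict(np.load('w1.npz'))
for v in range(246,300,4): print(v,hz(w,268,v).round(4),hz(w1,268,v).round(4))
print(w['R'].T@[0,0,1],-w['R'].T@w['t'])
im=w['image'][190:300,200:345];cv2.imwrite('pics/w3.png',cv2.resize(im[:,:,::-1],None,fx=5,fy=5,interpolation=2))
E
```

```text
246 [0.6327 0.1877 0.0567] [ 5.087e-01  5.970e-02 -1.000e-04]
250 [0.6327 0.1857 0.0575] [ 0.504   0.0594 -0.    ]
254 [0.633  0.1927 0.0797] [0.5808 0.0576 0.175 ]
258 [0.633  0.1926 0.0843] [0.5817 0.0574 0.1813]
262 [0.6331 0.1925 0.0886] [0.5816 0.0573 0.1852]
266 [0.6332 0.192  0.0916] [0.5809 0.0571 0.1877]
270 [0.6332 0.1923 0.0963] [0.5803 0.0569 0.1904]
274 [0.6333 0.1919 0.0993] [0.5817 0.0568 0.1965]
278 [0.6333 0.1921 0.1031] [0.5813 0.0566 0.199 ]
282 [0.6334 0.1922 0.1069] [0.5815 0.0565 0.2027]
286 [0.6334 0.1915 0.1088] [0.5817 0.0564 0.206 ]
290 [0.6335 0.1914 0.1117] [0.5817 0.0562 0.2088]
294 [0.6335 0.1894 0.1111] [0.5799 0.0561 0.2086]
298 [0.6336 0.1882 0.112 ] [0.5777 0.056  0.208 ]
[ 0.00140627 -0.2595257  -0.96573518] [0.63417558 0.2513609  0.21890038]
```

View pics/w3.png

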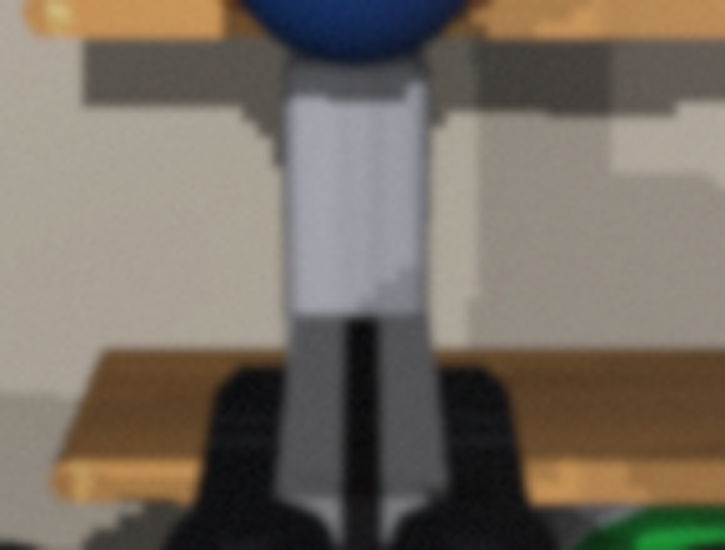

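The shut fingertips look about 28 mm higher than the reported TCP, so there is no contact yet. I'll keep descending while watching the force.

Request:
jog_arm([
  {"delta_pos": [0, 0, 0.007], "yaw": 0, "fingers": 0},
  {"delta_pos": [0, 0, 0.014], "yaw": 0, "fingers": 0},
  {"delta_pos": [0, 0, 0.02], "yaw": 0, "fingers": 0},
  {"delta_pos": [0, 0, 0.02], "yaw": 0, "fingers": 0},
])

```text
clock: 5.65
eef_pos: [0.6346, 0.1826, 0.0436]
tool_rot: [0.7, 0.714, 0.009, -0.012]
ft_force: [-0.4, 0.4, 0.9]
grip_width: -0.0
grasp_force: 0.0
```

```bash
python3 -c "
from h import *
w=chk()
for v in range(244,264,2): print(v,hz(w,268,v).round(4))"
```

```text
0.0576 [0.6348 0.1826 0.0438] [0.16 0.41 0.71] [-0.035  0.033 -0.004]
244 [0.6325 0.1919 0.0579]
246 [0.6325 0.1904 0.0569]
248 [0.6325 0.1893 0.057 ]
250 [0.6326 0.1883 0.0573]
252 [0.6326 0.1875 0.0581]
254 [0.6327 0.1927 0.0731]
256 [0.6328 0.1924 0.0748]
258 [0.6328 0.1922 0.0768]
260 [0.6329 0.1926 0.0799]
262 [0.6329 0.1925 0.082 ]
```

Request:
jog_arm([
  {"delta_pos": [0, 0, 0.012], "yaw": 0, "fingers": 0},
  {"delta_pos": [0, 0, 0.024], "yaw": 0, "fingers": 0},
  {"delta_pos": [0, 0, 0.036], "yaw": 0, "fingers": 0},
  {"delta_pos": [0, 0, 0.036], "yaw": 0, "fingers": 0},
])

```text
clock: 6.1
eef_pos: [0.6348, 0.183, 0.0329]
tool_rot: [0.7, 0.714, 0.01, -0.012]
ft_force: [0.0, -0.5, 1.7]
grip_width: -0.0
grasp_force: 0.9
```

```bash
python3 -c "
from h import *
w=chk()
for v in range(244,264,2): print(v,hz(w,268,v).round(4))"
```

```text
0.0567 [0.6349 0.183  0.0332] [-0.31 -0.56  2.14] [-0.048  0.131 -0.014]
244 [0.6328 0.1954 0.0553]
246 [0.6328 0.1953 0.0578]
248 [0.6328 0.1939 0.0567]
250 [0.6328 0.1926 0.0562]
252 [0.6329 0.1918 0.0569]
254 [0.6329 0.1929 0.0619]
256 [0.633  0.1934 0.0656]
258 [0.633  0.1929 0.0667]
260 [0.6331 0.1935 0.0703]
262 [0.6331 0.193  0.0715]
```

Request:
jog_arm([
  {"delta_pos": [0, 0, 0.004], "yaw": 0, "fingers": 0},
  {"delta_pos": [0, 0, 0.007], "yaw": 0, "fingers": 0},
  {"delta_pos": [0, 0, 0.007], "yaw": 0, "fingers": 0},
])

```text
clock: 6.45
eef_pos: [0.6349, 0.183, 0.0315]
tool_rot: [0.7, 0.714, 0.01, -0.012]
ft_force: [-0.3, -0.6, 2.2]
grip_width: -0.0001
grasp_force: 1.3
```

```bash
python3 -c "
from h import *
w=chk();go(.635,.183,.05);go(.6365,.12,.05);go(.6365,.12,.0315)"
```

```text
0.0553 [0.6349 0.183  0.0315] [-0.53 -0.68  1.94] [-0.172  0.234  0.044]
eef [0.6349 0.183  0.0315] th 1.5916 tilt [-0.0035  0.031  -0.9995] j6 1.815 -> delta [ 0.002   0.     -0.0617] yaw 0.0
eef [0.6349 0.183  0.0315] th 1.5916 tilt [-0.0035  0.031  -0.9995] j6 1.815 -> delta [-0.208   0.0006 -0.0683] yaw 0.0
eef [0.6349 0.183  0.0315] th 1.5916 tilt [-0.0035  0.031  -0.9995] j6 1.815 -> delta [-0.2099  0.0008 -0.0066] yaw 0.0
```

Request:
jog_arm([
  {"delta_pos": [0.002, 0, -0.062], "yaw": 0, "fingers": 0},
  {"delta_pos": [0.002, 0, -0.062], "yaw": 0, "fingers": 0},
  {"delta_pos": [-0.1, 0, -0.066], "yaw": 0, "fingers": 0},
  {"delta_pos": [-0.208, 0, -0.068], "yaw": 0, "fingers": 0},
  {"delta_pos": [-0.208, 0, -0.068], "yaw": 0, "fingers": 0},
  {"delta_pos": [-0.209, 0.001, -0.036], "yaw": 0, "fingers": 0},
  {"delta_pos": [-0.21, 0.001, -0.018], "yaw": 0, "fingers": 0},
  {"delta_pos": [-0.21, 0.001, -0.011], "yaw": 0, "fingers": 0},
  {"delta_pos": [-0.21, 0.001, -0.006], "yaw": 0, "fingers": 0},
  {"delta_pos": [-0.21, 0.001, -0.006], "yaw": 0, "fingers": 0},
  {"delta_pos": [-0.21, 0.001, -0.006], "yaw": 0, "fingers": 0},
])

```text
clock: 7.6
eef_pos: [0.6361, 0.1206, 0.0312]
tool_rot: [0.699, 0.715, 0.01, -0.012]
ft_force: [-1.6, -0.4, 3.8]
grip_width: 0.0002
grasp_force: 1.4
```

```bash
python3 -c "
from h import *
w=chk();go(.638,.058,.05);go(.638,.058,.0315)"
```

```text
0.055 [0.6361 0.1206 0.0313] [-1.67  0.53  2.36] [-0.075  0.427 -0.036]
eef [0.6361 0.1206 0.0313] th 1.5922 tilt [-0.0042  0.0316 -0.9995] j6 1.721 -> delta [-0.2066  0.0015 -0.0691] yaw 0.0
eef [0.6361 0.1206 0.0313] th 1.5922 tilt [-0.0042  0.0316 -0.9995] j6 1.721 -> delta [-0.2086  0.0017 -0.0074] yaw 0.0
```

Second touch done. Now the third.

Request:
jog_arm([
  {"delta_pos": [0.002, 0, -0.062], "yaw": 0, "fingers": 0},
  {"delta_pos": [0.002, 0, -0.062], "yaw": 0, "fingers": 0},
  {"delta_pos": [-0.1, 0, -0.066], "yaw": 0, "fingers": 0},
  {"delta_pos": [-0.207, 0.001, -0.069], "yaw": 0, "fingers": 0},
  {"delta_pos": [-0.207, 0.001, -0.069], "yaw": 0, "fingers": 0},
  {"delta_pos": [-0.208, 0.001, -0.036], "yaw": 0, "fingers": 0},
  {"delta_pos": [-0.209, 0.002, -0.018], "yaw": 0, "fingers": 0},
  {"delta_pos": [-0.209, 0.002, -0.011], "yaw": 0, "fingers": 0},
  {"delta_pos": [-0.209, 0.002, -0.007], "yaw": 0, "fingers": 0},
  {"delta_pos": [-0.209, 0.002, -0.007], "yaw": 0, "fingers": 0},
  {"delta_pos": [-0.209, 0.002, -0.007], "yaw": 0, "fingers": 0},
])

```text
clock: 8.75
eef_pos: [0.6381, 0.058, 0.0314]
tool_rot: [0.699, 0.715, 0.01, -0.013]
ft_force: [-2.2, -0.7, 2.4]
grip_width: 0.0001
grasp_force: 1.3
```

```bash
python3 -c "
from h import *
w=chk();go(.637,.058,.11);go(.48,-.12,.11)"
```

```text
0.0552 [0.6382 0.0579 0.0314] [-1.71  0.02  3.49] [0.109 0.371 0.023]
eef [0.6382 0.0579 0.0314] th 1.5922 tilt [-0.004   0.0317 -0.9995] j6 1.624 -> delta [ 0.0086 -0.0048 -0.2617] yaw 0.0
eef [0.6382 0.0579 0.0314] th 1.5922 tilt [-0.004   0.0317 -0.9995] j6 1.624 -> delta [-0.5731 -0.5408 -0.2784] yaw 0.0
```

Request:
jog_arm([
  {"delta_pos": [0.004, -0.002, -0.13], "yaw": 0, "fingers": 0},
  {"delta_pos": [0.009, -0.005, -0.262], "yaw": 0, "fingers": 0},
  {"delta_pos": [0.009, -0.005, -0.262], "yaw": 0, "fingers": 0},
  {"delta_pos": [-0.59, -0.567, -0.279], "yaw": 0, "fingers": 0.35},
  {"delta_pos": [-0.59, -0.567, -0.279], "yaw": 0, "fingers": 0.35},
  {"delta_pos": [-0.59, -0.567, -0.279], "yaw": 0, "fingers": 0.35},
  {"delta_pos": [-0.59, -0.567, -0.279], "yaw": 0, "fingers": 0.35},
  {"delta_pos": [-0.59, -0.567, -0.279], "yaw": 0, "fingers": 0.35},
  {"delta_pos": [-0.59, -0.567, -0.279], "yaw": 0, "fingers": 0.35},
  {"delta_pos": [-0.59, -0.567, -0.279], "yaw": 0, "fingers": 0.35},
  {"delta_pos": [-0.59, -0.567, -0.279], "yaw": 0, "fingers": 0.35},
])

```text
clock: 9.9
eef_pos: [0.4736, -0.1252, 0.11]
tool_rot: [0.699, 0.715, 0.01, -0.012]
ft_force: [1.1, 1.2, -0.1]
grip_width: 0.0303
grasp_force: 0.0
```

```bash
cat >> h.py <<'E'
def tin(w):
    hsv=cv2.cvtColor(w['image'],cv2.COLOR_RGB2HSV);m=cv2.inRange(hsv,np.array((3,170,90)),np.array((15,255,255)))
    n,l,s,c=cv2.connectedComponentsWithStats(m)
    for i in range(1,n):
        if s[i,4]>80: print('orange',c[i].round(1),s[i],ray(w,*c[i],.034).round(4))
E
python3 - <<'E'
from h import *
w=cam('wrist');save(w,'w4.png');tin(w);o=bot.get_obs();print(o['grip_width'])
for u in range(236,310,6): print(u,[hz(w,u,v)[2].round(3) for v in range(244,276,6)])
go(.474,-.125,.02,1.571);go(.474,-.125,-.012,1.571)
E
```

```text
orange [272.2 132.2] [ 243  102   59   61 2765] [ 0.4723 -0.0602  0.034 ]
0.03062177372662883
236 [np.float64(-0.001), np.float64(-0.001), np.float64(0.142), np.float64(0.148), np.float64(0.154), np.float64(0.158)]
242 [np.float64(-0.002), np.float64(-0.001), np.float64(-0.001), np.float64(0.0), np.float64(-0.0), np.float64(-0.001)]
248 [np.float64(-0.0), np.float64(-0.001), np.float64(0.0), np.float64(0.0), np.float64(-0.001), np.float64(0.0)]
254 [np.float64(0.0), np.float64(-0.0), np.float64(-0.0), np.float64(-0.0), np.float64(-0.001), np.float64(-0.002)]
260 [np.float64(0.0), np.float64(-0.001), np.float64(-0.0), np.float64(-0.001), np.float64(0.0), np.float64(0.0)]
266 [np.float64(-0.001), np.float64(-0.0), np.float64(-0.0), np.float64(-0.001), np.float64(-0.0), np.float64(-0.001)]
272 [np.float64(0.0), np.float64(-0.001), np.float64(-0.0), np.float64(0.0), np.float64(-0.0), np.float64(-0.001)]
278 [np.float64(-0.001), np.float64(-0.0), np.float64(0.0), np.float64(0.0), np.float64(0.0), np.float64(-0.0)]
284 [np.float64(-0.001), np.float64(-0.0), np.float64(-0.0), np.float64(0.0), np.float64(-0.0), np.float64(0.001)]
290 [np.float64(-0.0), np.float64(-0.001), np.float64(-0.001), np.float64(-0.0), np.float64(-0.001), np.float64(0.0)]
296 [np.float64(-0.0), np.float64(0.0), np.float64(-0.0), np.float64(0.0), np.float64(0.0), np.float64(-0.001)]
302 [np.float64(-0.001), np.float64(-0.0), np.float64(0.137), np.float64(0.136), np.float64(0.138), np.float64(0.139)]
308 [np.float64(-0.001), np.float64(-0.0), np.float64(0.142), np.float64(0.147), np.float64(0.155), np.float64(0.159)]
eef [ 0.4736 -0.1249  0.1099] th 1.5933 tilt [-0.0025  0.0313 -0.9995] j6 1.271 -> delta [-0.0097  0.0018  0.2995] yaw 0.028
eef [ 0.4736 -0.1249  0.1099] th 1.5933 tilt [-0.0025  0.0313 -0.9995] j6 1.271 -> delta [-0.0131  0.002   0.4061] yaw 0.028
```

View pics/w4.png

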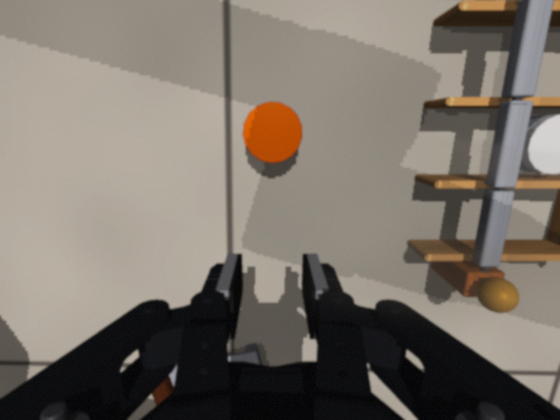

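The tin is at (272,132), lined up between the open fingers at columns 242 and 302. The scraper is well behind the hand. Next I descend.

Request:
jog_arm([
  {"delta_pos": [-0.005, 0, 0.15], "yaw": 0.028, "fingers": 0.35},
  {"delta_pos": [-0.01, 0.001, 0.28], "yaw": 0.028, "fingers": 0.35},
  {"delta_pos": [-0.012, 0.002, 0.34], "yaw": 0.028, "fingers": 0.35},
  {"delta_pos": [-0.013, 0.002, 0.37], "yaw": 0.028, "fingers": 0.35},
  {"delta_pos": [-0.013, 0.002, 0.39], "yaw": 0.028, "fingers": 0.35},
  {"delta_pos": [-0.013, 0.002, 0.396], "yaw": 0.028, "fingers": 0.35},
  {"delta_pos": [-0.013, 0.002, 0.396], "yaw": 0.028, "fingers": 0.35},
])

```text
clock: 10.65
eef_pos: [0.4737, -0.1258, -0.0083]
tool_rot: [0.707, 0.707, 0.01, -0.012]
ft_force: [0.0, 0.1, 0.6]
grip_width: 0.0296
grasp_force: 0.0
```

```bash
python3 - <<'E'
from h import *
w=cam('wrist');tin(w)
for v in range(250,264,2): print(v,hz(w,236,v).round(4),hz(w,307,v).round(4))
go(.472,-.04,-.009,1.571);go(.472,.024,-.009,1.571)
E
```

```text
orange [268.1 134.1] [  212    77   113   116 10297] [ 0.4724 -0.0596  0.034 ]
250 [ 0.454  -0.1225 -0.0006] [ 0.4931 -0.1225 -0.0005]
252 [ 0.4539 -0.1238 -0.0007] [ 0.4932 -0.1238 -0.0008]
254 [ 0.4566 -0.1159  0.0208] [ 0.4907 -0.1158  0.0209]
256 [ 0.4568 -0.116   0.0229] [ 0.4903 -0.1153  0.0244]
258 [ 0.4571 -0.116   0.0253] [ 0.4902 -0.1159  0.0253]
260 [ 0.4574 -0.1159  0.0278] [ 0.49   -0.1162  0.0271]
262 [ 0.4576 -0.1159  0.03  ] [ 0.4897 -0.1158  0.0301]
eef [ 0.4738 -0.126  -0.0081] th 1.5701 tilt [-0.0016  0.0306 -0.9995] j6 1.292 -> delta [ 0.2864 -0.0061  0.0119] yaw -0.001
eef [ 0.4738 -0.126  -0.0081] th 1.5701 tilt [-0.0016  0.0306 -0.9995] j6 1.292 -> delta [ 0.4996 -0.0062  0.0184] yaw -0.001
```

Request:
jog_arm([
  {"delta_pos": [0.05, -0.004, 0.012], "yaw": 0, "fingers": 0.35},
  {"delta_pos": [0.09, -0.005, 0.016], "yaw": 0, "fingers": 0.35},
  {"delta_pos": [0.12, -0.005, 0.017], "yaw": 0, "fingers": 0.35},
  {"delta_pos": [0.15, -0.005, 0.018], "yaw": 0, "fingers": 0.35},
  {"delta_pos": [0.18, -0.005, 0.019], "yaw": 0, "fingers": 0.35},
  {"delta_pos": [0.21, -0.005, 0.02], "yaw": 0, "fingers": 0.35},
  {"delta_pos": [0.24, -0.005, 0.021], "yaw": 0, "fingers": 0.35},
  {"delta_pos": [0.27, -0.005, 0.022], "yaw": 0, "fingers": 0.35},
  {"delta_pos": [0.3, -0.005, 0.023], "yaw": 0, "fingers": 0.35},
  {"delta_pos": [0.33, -0.005, 0.024], "yaw": 0, "fingers": 0.35},
  {"delta_pos": [0.35, -0.005, 0.024], "yaw": 0, "fingers": 0.35},
  {"delta_pos": [0.35, -0.005, 0.024], "yaw": 0, "fingers": 0.35},
])

```text
clock: 11.9
eef_pos: [0.4711, -0.0196, -0.013]
tool_rot: [0.707, 0.707, 0.01, -0.013]
ft_force: [0.1, 0.5, -0.3]
grip_width: 0.0299
grasp_force: 0.0
```

```bash
python3 - <<'E'
from h import *
w=cam('wrist');tin(w);print(bot.get_obs()['ft_force'])
go(.4725,.026,-.012,1.571)
E
```

```text
orange [271.9 225.3] [ 219  173  108  105 8912] [0.4713 0.0105 0.034 ]
[ 0.25438868 -0.12464585 -0.13110978]
eef [ 0.4711 -0.02   -0.013 ] th 1.5706 tilt [-0.0039  0.0316 -0.9995] j6 1.507 -> delta [0.1535 0.0047 0.0014] yaw -0.0
```

Request:
jog_arm([
  {"delta_pos": [0.03, 0.001, 0.001], "yaw": 0, "fingers": 0.35},
  {"delta_pos": [0.06, 0.002, 0.001], "yaw": 0, "fingers": 0.35},
  {"delta_pos": [0.09, 0.003, 0.001], "yaw": 0, "fingers": 0.35},
  {"delta_pos": [0.12, 0.004, 0.001], "yaw": 0, "fingers": 0.35},
  {"delta_pos": [0.14, 0.004, 0.001], "yaw": 0, "fingers": 0.35},
  {"delta_pos": [0.148, 0.004, 0.001], "yaw": 0, "fingers": 0.35},
  {"delta_pos": [0.148, 0.004, 0.001], "yaw": 0, "fingers": 0.35},
  {"delta_pos": [0.1, 0.004, 0.001], "yaw": 0, "fingers": 0.35},
  {"delta_pos": [0, 0, 0], "yaw": 0, "fingers": 0.35},
  {"delta_pos": [0, 0, -0.16], "yaw": 0, "fingers": 0.15},
  {"delta_pos": [0, 0, -0.32], "yaw": 0, "fingers": 0.15},
  {"delta_pos": [0, 0, -0.4], "yaw": 0, "fingers": 0.15},
])

```text
clock: 13.15
eef_pos: [0.4738, -0.0252, 0.1108]
tool_rot: [0.708, 0.706, 0.012, -0.01]
ft_force: [0.1, -0.0, -0.7]
grip_width: 0.0128
grasp_force: 0.0
```

```bash
python3 - <<'E'
from h import *
w=cam('wrist');tin(w);tin(cam('top'))
go(.40,.0,.11,3.16)
E
```

```text
orange [269.9 114.6] [ 241   84   59   62 2894] [0.4726 0.0527 0.034 ]
orange [253.8 249.7] [248 244  13  13 131] [0.4725 0.0509 0.034 ]
eef [ 0.4752 -0.0251  0.1113] th 1.569 tilt [ 0.0056  0.0306 -0.9995] j6 1.499 -> delta [ 0.083  -0.2509  0.0056] yaw -2.026
```

Request:
jog_arm([
  {"delta_pos": [0.083, -0.27, 0], "yaw": -1, "fingers": 0.15},
  {"delta_pos": [0.083, -0.27, 0], "yaw": -1, "fingers": 0.15},
  {"delta_pos": [0.083, -0.27, 0], "yaw": -1, "fingers": 0.15},
  {"delta_pos": [0.083, -0.27, 0], "yaw": -1, "fingers": 0.15},
  {"delta_pos": [0.083, -0.27, 0], "yaw": -1, "fingers": 0.15},
  {"delta_pos": [0.083, -0.27, 0], "yaw": -1, "fingers": 0.15},
  {"delta_pos": [0.083, -0.27, 0], "yaw": -1, "fingers": 0.15},
])

```text
clock: 13.95
eef_pos: [0.3899, 0.0005, 0.1072]
tool_rot: [0.383, 0.923, 0.013, -0.008]
ft_force: [0.3, -0.0, -0.3]
grip_width: 0.0125
grasp_force: 0.0
```

```bash
python3 - <<'E'
from h import *
go(.41,.0525,.11,3.16)
E
```

```text
eef [0.3899 0.0005 0.1072] th 2.3549 tilt [-0.0053  0.0313 -0.9995] j6 0.762 -> delta [ 0.0755  0.1699 -0.0042] yaw -1.025
```

Request:
jog_arm([
  {"delta_pos": [0.076, 0.17, -0.004], "yaw": -1, "fingers": 0.15},
  {"delta_pos": [0.076, 0.17, -0.004], "yaw": -1, "fingers": 0.15},
  {"delta_pos": [0.076, 0.17, -0.004], "yaw": -1, "fingers": 0.15},
  {"delta_pos": [0.076, 0.17, -0.004], "yaw": -1, "fingers": 0.15},
  {"delta_pos": [0.076, 0.17, -0.004], "yaw": -1, "fingers": 0.15},
  {"delta_pos": [0.076, 0.17, -0.004], "yaw": -1, "fingers": 0.15},
  {"delta_pos": [0.076, 0.17, -0.004], "yaw": -1, "fingers": 0.15},
])

```text
clock: 14.65
eef_pos: [0.4102, 0.0526, 0.1102]
tool_rot: [0.001, 1.0, 0.016, -0.002]
ft_force: [-0.5, -0.7, -0.6]
grip_width: 0.0128
grasp_force: 0.0
```

```bash
python3 - <<'E'
from h import *
go(.41,.0525,-.004,3.16);w=cam('wrist');tin(w)
print([ (u,hz(w,u,258).round(3)) for u in range(240,305,4) if hz(w,u,258)[2]>.08])
E
```

```text
eef [0.4102 0.0526 0.1102] th 3.1395 tilt [-0.0048  0.0311 -0.9995] j6 0.105 -> delta [-0.0011 -0.0121  0.3804] yaw -0.026
orange [271.6 278.7] [ 259  256   27   47 1164] [0.4707 0.0548 0.034 ]
[(244, array([0.399, 0.039, 0.145])), (248, array([0.4  , 0.041, 0.143])), (252, array([0.4  , 0.043, 0.144])), (256, array([0.4  , 0.044, 0.143])), (288, array([0.399, 0.059, 0.145])), (292, array([0.399, 0.061, 0.145])), (296, array([0.4  , 0.063, 0.143]))]
```

Request:
jog_arm([
  {"delta_pos": [0, -0.004, 0.15], "yaw": -0.026, "fingers": 0.15},
  {"delta_pos": [0, -0.009, 0.28], "yaw": -0.026, "fingers": 0.15},
  {"delta_pos": [-0.001, -0.013, 0.35], "yaw": -0.026, "fingers": 0.15},
  {"delta_pos": [-0.001, -0.014, 0.378], "yaw": -0.026, "fingers": 0.15},
  {"delta_pos": [-0.001, -0.014, 0.387], "yaw": -0.026, "fingers": 0.15},
  {"delta_pos": [-0.001, -0.014, 0.387], "yaw": -0.026, "fingers": 0.15},
])

```text
clock: 15.3
eef_pos: [0.4112, 0.0521, -0.0049]
tool_rot: [-0.009, 1.0, 0.016, -0.001]
ft_force: [0.4, -0.1, 0.4]
grip_width: 0.0129
grasp_force: 0.0
```

```bash
python3 - <<'E'
from h import *
go(.50,.0545,-.006,3.16);go(.54,.0555,-.006,3.16);w=cam('wrist');tin(w)
print([ (u,hz(w,u,258).round(3)) for u in range(240,305,4) if hz(w,u,258)[2]>.01])
E
```

```text
eef [ 0.4112  0.0521 -0.0049] th -3.1227 tilt [-0.0028  0.0312 -0.9995] j6 0.082 -> delta [-0.296   0.0024  0.003 ] yaw 0.001
eef [ 0.4112  0.0521 -0.0049] th -3.1227 tilt [-0.0028  0.0312 -0.9995] j6 0.082 -> delta [-0.4294  0.0032  0.0028] yaw 0.001
orange [272.7 358.8] [250 352  45  15 534] [0.453  0.0523 0.034 ]
[(244, array([0.401, 0.038, 0.029])), (248, array([0.401, 0.04 , 0.029])), (252, array([0.401, 0.042, 0.027])), (256, array([0.401, 0.044, 0.028])), (288, array([0.401, 0.059, 0.028])), (292, array([0.401, 0.061, 0.029])), (296, array([0.4  , 0.062, 0.029]))]
```

Request:
jog_arm([
  {"delta_pos": [-0.05, 0.001, 0.003], "yaw": 0, "fingers": 0.15},
  {"delta_pos": [-0.09, 0.002, 0.003], "yaw": 0, "fingers": 0.15},
  {"delta_pos": [-0.12, 0.002, 0.003], "yaw": 0, "fingers": 0.15},
  {"delta_pos": [-0.15, 0.002, 0.003], "yaw": 0, "fingers": 0.15},
  {"delta_pos": [-0.18, 0.002, 0.003], "yaw": 0, "fingers": 0.15},
  {"delta_pos": [-0.21, 0.002, 0.003], "yaw": 0, "fingers": 0.15},
  {"delta_pos": [-0.24, 0.002, 0.003], "yaw": 0, "fingers": 0.15},
  {"delta_pos": [-0.27, 0.002, 0.003], "yaw": 0, "fingers": 0.15},
  {"delta_pos": [-0.3, 0.002, 0.003], "yaw": 0, "fingers": 0.15},
  {"delta_pos": [-0.33, 0.003, 0.003], "yaw": 0, "fingers": 0.15},
  {"delta_pos": [-0.35, 0.003, 0.003], "yaw": 0, "fingers": 0.15},
  {"delta_pos": [-0.35, 0.003, 0.003], "yaw": 0, "fingers": 0.15},
])

```text
clock: 16.55
eef_pos: [0.5171, 0.0551, -0.0065]
tool_rot: [-0.01, 1.0, 0.016, -0.001]
ft_force: [0.5, 0.2, -0.3]
grip_width: 0.0124
grasp_force: 0.0
```

```bash
python3 - <<'E'
from h import *
go(.57,.0575,-.006,3.16);go(.602,.058,-.006,3.16);t=cam('top');tin(t);s=cam('scene');tin(s)
cv2.imwrite('pics/s2.png',cv2.resize(s['image'][180:300,210:420,::-1],None,fx=3,fy=3))
E
```

```text
eef [ 0.5171  0.0551 -0.0065] th -3.1223 tilt [-0.002   0.0312 -0.9995] j6 0.067 -> delta [-0.1765  0.0047 -0.0018] yaw 0.001
eef [ 0.5171  0.0551 -0.0065] th -3.1223 tilt [-0.002   0.0312 -0.9995] j6 0.067 -> delta [-0.2832  0.0043 -0.002 ] yaw 0.001
orange [314.3 218.5] [306 213  17  12 143] [0.5525 0.0537 0.034 ]
```

View pics/s2.png

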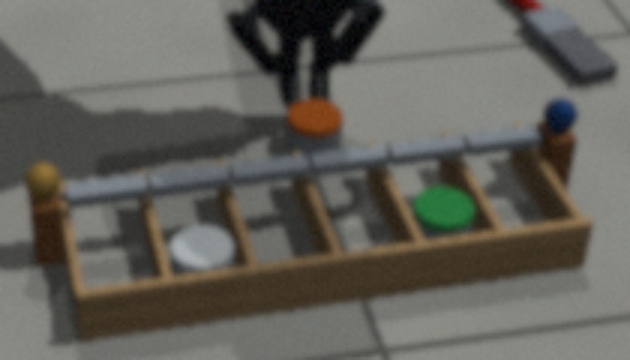

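The crop shows the tin at (315,118) in front of the third gap from the blue ball, with fingers behind it. I'll keep pushing, easing slightly to +y.

Request:
jog_arm([
  {"delta_pos": [-0.02, 0.001, 0], "yaw": 0, "fingers": 0.15},
  {"delta_pos": [-0.04, 0.002, 0], "yaw": 0, "fingers": 0.15},
  {"delta_pos": [-0.06, 0.003, 0], "yaw": 0, "fingers": 0.15},
  {"delta_pos": [-0.08, 0.005, 0], "yaw": 0, "fingers": 0.15},
  {"delta_pos": [-0.1, 0.005, -0.001], "yaw": 0, "fingers": 0.15},
  {"delta_pos": [-0.12, 0.005, -0.001], "yaw": 0, "fingers": 0.15},
  {"delta_pos": [-0.14, 0.005, -0.002], "yaw": 0, "fingers": 0.15},
  {"delta_pos": [-0.16, 0.005, -0.002], "yaw": 0, "fingers": 0.15},
  {"delta_pos": [-0.176, 0.005, -0.002], "yaw": 0, "fingers": 0.15},
  {"delta_pos": [-0.176, 0.005, -0.002], "yaw": 0, "fingers": 0.15},
])

```text
clock: 17.65
eef_pos: [0.5694, 0.0575, -0.0059]
tool_rot: [-0.01, 1.0, 0.016, -0.001]
ft_force: [-0.4, 0.1, 0.1]
grip_width: 0.013
grasp_force: 0.0
```

```bash
python3 - <<'E'
from h import *
go(.602,.058,-.006,3.16);s=cam('scene');tin(s);print(bot.get_obs()['ft_force'])
cv2.imwrite('pics/s3.png',cv2.resize(s['image'][180:300,210:420,::-1],None,fx=3,fy=3))
E
```

```text
eef [ 0.5694  0.0575 -0.0059] th -3.1223 tilt [-0.0024  0.0312 -0.9995] j6 0.064 -> delta [-0.1086 -0.0006  0.    ] yaw 0.001
[ 0.11341182 -0.16285415 -0.25337903]
```

View pics/s3.png

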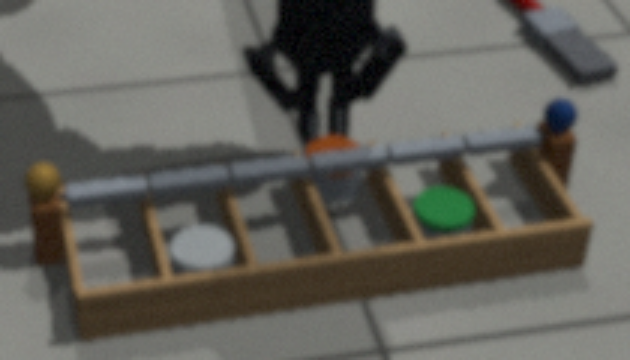

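The tin (332,155) is entering the third gap between its dividers, with no contact force. I'll push the final 33 mm, then back out.

Request:
jog_arm([
  {"delta_pos": [-0.02, 0, 0], "yaw": 0, "fingers": 0.15},
  {"delta_pos": [-0.04, 0, 0], "yaw": 0, "fingers": 0.15},
  {"delta_pos": [-0.06, 0, 0], "yaw": 0, "fingers": 0.15},
  {"delta_pos": [-0.08, 0, 0], "yaw": 0, "fingers": 0.15},
  {"delta_pos": [-0.1, 0, 0], "yaw": 0, "fingers": 0.15},
  {"delta_pos": [-0.11, 0, 0], "yaw": 0, "fingers": 0.15},
  {"delta_pos": [-0.11, 0, 0], "yaw": 0, "fingers": 0.15},
])

```text
clock: 18.4
eef_pos: [0.6021, 0.0582, -0.0061]
tool_rot: [-0.01, 1.0, 0.016, -0.001]
ft_force: [0.0, 0.3, 0.3]
grip_width: 0.013
grasp_force: 0.0
```

Request:
jog_arm([
  {"delta_pos": [0.08, 0, 0], "yaw": 0, "fingers": 0.15},
  {"delta_pos": [0.2, 0, 0], "yaw": 0, "fingers": 0.15},
  {"delta_pos": [0.35, 0, 0], "yaw": 0, "fingers": 0.15},
  {"delta_pos": [0.45, 0, 0], "yaw": 0, "fingers": 0.15},
  {"delta_pos": [0.45, 0, -0.15], "yaw": 0, "fingers": 0.15},
  {"delta_pos": [0.45, 0, -0.3], "yaw": 0, "fingers": 0.15},
  {"delta_pos": [0.45, 0, -0.5], "yaw": 0, "fingers": 0.15},
  {"delta_pos": [0.45, 0, -0.5], "yaw": 0, "fingers": 0.15},
  {"delta_pos": [0.45, 0, -0.5], "yaw": 0, "fingers": 0.15},
])

```text
clock: 19.3
eef_pos: [0.4691, 0.051, 0.1469]
tool_rot: [-0.01, 1.0, 0.016, 0.002]
ft_force: [0.5, -0.7, 0.1]
grip_width: 0.013
grasp_force: 0.0
```

```bash
python3 - <<'E'
from h import *
t=cam('top');tin(t);s=cam('scene');tin(s)
a=cv2.resize(s['image'][180:300,210:420,::-1],None,fx=2.6,fy=2.6);b=cv2.resize(t['image'][140:270,160:350,::-1],(546,280))
cv2.imwrite('pics/end.png',np.vstack([a,b[:,:a.shape[1]]]) if a.shape[1]==546 else a)
E
```

```text
(no output)
```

View pics/end.png

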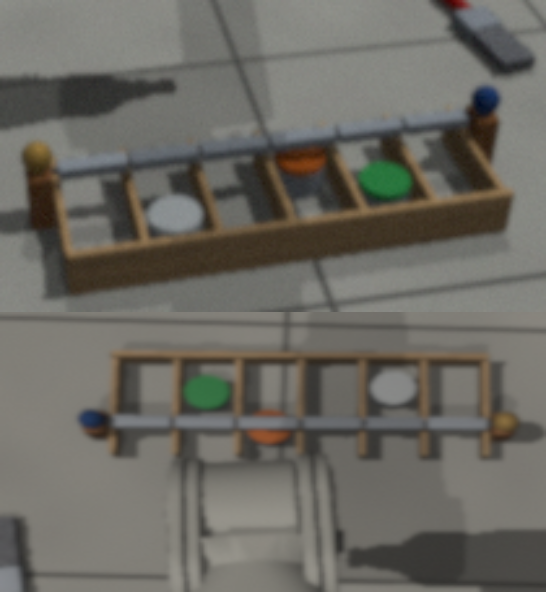

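The tin is upright in the third gap. In the top view its front edge (row 444) is behind the divider fronts (row 455), the other tins are in place and the hand is clear.

```bash
python3 -c "
from h import *
print(bot.job_done())"
```

```text
the job is handed in; nothing more can be done
None
```

I touched the rail over gaps 1, 2 and 3 in order from the blue-ball end, pushed the orange-lidded tin upright into the third gap until its front edge was about 14 mm behind the mouth, took the hand away, and handed the job in at about 19 s.

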